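# Nest the emptied sample tote into its base tote

### The job

Turn the blue tote half a turn so that its orange end lies over the orange end of the grey base tote in the dock, and nest it inside the base tote rather than stacking it on top. The base tote can stand up to two centimetres off along the dock, so feel gently for the place where the feet drop into the slots, ease the blue tote fully home and let go, without forcing it or disturbing the other things on the bench.

Things in the scene. Friction and masses are not known exactly. Their poses are not given: they have to be found in the camera images.
- tote_center (a point): centre (42 mm above the underside) of the loose blue open-topped stack-nest tote, 144 x 68 x 84 mm, 0.2 to 0.35 kg. x along its length to the orange-marked end, z up. Upper part: upright rim band 68 mm wide, from 8 to 42 mm above the centre; grip it across this width from above. Below it the tote is 116 x 46 mm, 50 mm high. Starts about half a turn from the way round in which it nests
- tote_band (a point): middle of the outside of the blue tote's rim band at its orange-marked end: 72 mm along the tote's x and 25 mm above its centre
- tote_foot (a point): point under the blue tote, midway between its front pair of feet. Four feet run down the body's long sides, two each side, at x = +38 and -14 mm from the tote's centre, each 12 mm long in x, ending level with the underside, 61 mm over both sides
- dock: aluminium tray 196 x 84 mm fixed on the bench, origin under its centre, x along its length to the orange end of the grey base tote in it, z up. That empty open tote (146 x 70 mm) stands centred in y but up to 18 mm off either way along x (not measured), and resists sliding with about 18 N. Inner floor 9 mm, rim 72 mm above the bench
- dock_mouth (a point): dock's middle at the height of the base tote's rim (72 mm). The rim's long sides have inward flanges 6 mm thick, 49 mm between them, each with slots 14.4 mm long in x, at +38 and -14 mm from the base tote's own centre, 64 mm across between their backs. Blue tote centred on the base tote within 1.2 mm in x, orange ends together: feet pass the slots
- dock_end (a point): top of the dock's end rail at the orange end, 98 mm along x and 19 mm above the bench. Heights of the blue tote's centre above the bench: 64 mm when nested (sunk 50 mm, rim band resting on the base tote's rim), 114 mm when its feet stand on the flanges (out of place, or the wrong way round)
- cup: bystander: specimen cup with orange lid, 64 mm across, 63 mm high, origin under its centre
- amber_bottle: bystander: brown bottle with black cap, 34 mm across, 75 mm high, origin under its centre
- timer: bystander: small white bench timer, 38 x 64 x 61 mm, origin under its centre
Mind the look-alikes: they are no part of the job. There is more than one size of the part that bears tote_center; the job needs the smaller.

How it is judged:
By the outcome, as a careful person would: the job done as asked, in the order asked, and still so for the second after the job is handed in, with the robot touching nothing.
It also fails if it takes over 72 s, if anything falls off the work surface, if the arm or the gripper's body presses on something with over 40 N, if the wrist force passes 120 N, or if a joint passes its speed limit or range.

### The arm

A 7-joint arm with a two-finger parallel gripper is mounted at the origin on a cart in front of the work surface, level with it; the furniture and walls round the work are solid. World frame = base frame: x ahead of the robot, y to its left, z up, the work surface at z = 0. Lengths are in mm, angles in rad, forces in N, time in s.
With the tool pointing down it reaches from about 400 to 875 mm from the base axis. Payload 4.4 kg.
Tool frame: the origin (TCP) lies midway between the tips of the shut fingers; the grasp point (between the pads) lies 19 mm behind it; x points along the fingers, y is the direction in which the jaws open and shut, and the axes are right-handed (so a half turn about x gives the same grasp; the last joint's range is limited). The gripper opens to 85 mm and grips with 20 to 120 N. Pads are 22 mm wide; open, the fingers measure 114 mm over their backs; the gripper's body (76 mm by 85 mm) begins 54 mm behind the grasp point. The pads swing forward as they close: fully open they stand 13 mm farther back than shut.
Start: joints at [1.17, 0.628, 0.038, 1.517, -0.027, 0.996, -0.02], TCP at [213.605, -613.914, 231.313] pointing down, gripper open.
Joint ranges: [-3.06, 3.06], [-0.37, 2.12], [-1.25, 1.32], [0.18, 2.47], [-1.1, 4.24], [0.23, 1.98], [-2.94, 2.94]. Speed limits (rad/s): [2.57, 2.57, 3.14, 3.14, 3.14, 3.14, 3.14].

### API

Orientations are given as [roll, pitch, yaw] about the fixed x, y, z axes, in that order (R = Rz(yaw) Ry(pitch) Rx(roll)).
In Python, from cell import ctrl gives the robot as it stands.
- The arm moves only by the tool arm_command, never from a script. Its argument "series" is a list of rows, each a list of 7 numbers: the opening, from 0 (shut) to 1 (fully open), then the shift along the world's x, y, z in cm, then the turn, a rotation vector about the world's x, y, z in degrees. In form: [[claw, x, y, z, rx, ry, rz], ...]. A call has 1 to 20 rows; each row shifts and turns the commanded pose from where the row before left it; what a row does not reach is not made up. A row lasts 1/12 s, in which the tool goes at most 41.7 mm and 7.16 degrees, less where a joint would pass 70% of its speed; a pose out of reach is approached as far as the arm can. A call with a gripper value outside its range is refused whole. The fingers move at their own pace and stop on an object; the grip force is fixed at half the most. Time passes only in rows, so rows that do not move let the fingers close. It gives the time, the measured TCP pose, the force and the opening at its end, in the units of the state.
- ctrl.read_state(): the state, without advancing time (a new reading comes with each control period).
- ctrl.get_image(name): name is "scene" or "top" or "wrist"; returns the picture (384x512x3 uint8, blue, green, red); there is no depth.
- ctrl.calibration(name): a dict with "fovy" (degrees; the focal length in pixels is half the picture's height over the tangent of half this angle, whatever the lens; pixels are square), "cx", "cy" (the principal point, pixels), "cam_to_world" (4x4, takes a point from camera to world coordinates); the wrist camera has in their place "T_tool_cam" (4x4, takes a point from camera to tool coordinates, whose origin is the TCP and whose axes are the tool frame's). Camera axes: x right, y up, looking along -z (the intrinsics and any distortion apply to the point x, -y, -z); pixel columns grow to the right and rows downward; lengths in mm; the calibration is good to about 2 mm. A picture is of the moment at which its call begins: read the wrist's pose just before it. calibration takes no time and is no camera call.
- ctrl.finish_job(): hands the job in, once; it reports no verdict.
Trained networks look in the newest picture that a camera, given by its name, has taken for a name from the list of things; names that differ only in an ending like _2 or _b are one class to them, and where a whole thing is asked for, a point or a joint stands for the part that bears it (a point fixed in the world has none). Each returns a list of dicts, best first, with "conf" (0 to 1); they miss things now and then, are a little off and sometimes report something else, mostly with a low value. They report only what shows in the picture. A call takes as long as a camera call. They do not tell look-alikes from the thing itself.
- ctrl.spot_in(label, camera): "centre" ([x, y, z] in mm, in world coordinates, good to about 4 mm: the middle of the surface that is visible of it).
The state is a dict: "clock": time; "qpos": joint angles; "qd": joint speeds; "tau": joint torques, N m; "eef_pos": TCP position; "tool_rot": TCP orientation; "force": force on the tool from outside, world axes, zero at the start; "torque": the same for the moment, N m; "width": finger opening in mm.
Only numpy, scipy, OpenCV 4.12 (cv2) and the standard library are available. Lean on these libraries where they do the work, as an engineer would, in place of code of your own. Each camera call takes 0.05 s, during which the arm holds its last target.

## Working session

There is one attempt and no reset: what is moved stays moved. The work goes in short steps, Python scripts to look and compute and a tool call to move; the robot and the scene stay as the last step left them, time stands still between calls to the robot, and variables do not carry over. Pictures are saved under pics/ and viewed, and the job is handed in when it is done.

Besides the shell and the picture viewer there is one more tool, called after ">>>" as name(argument=value, ...), one argument or row to a line, values as JSON. arm_command: Moves the arm, as the interface text tells. Its arguments: {"type":"object","properties":{"series":{"type":"array"}},"required":["series"]}

```bash
ls -la && mkdir -p pics
python3 - <<'E'
from cell import ctrl
import cv2
print(ctrl.read_state())
for n in ("scene","top","wrist"):
    im=ctrl.get_image(n); cv2.imwrite(f"pics/{n}0.png",im); c=ctrl.calibration(n); print(n,c)
E
```

```text
total 12
drwxr-xr-x  3 agent agent 4096 Dec  6 17:51 .
drwxr-xr-x 23 root  root  4096 Dec  6 17:50 ..
drwxr-xr-x  2 agent agent 4096 Dec  6 17:51 pics
{'clock': 0.0, 'qpos': array([ 1.17022199,  0.62932111,  0.03844084,  1.51836883, -0.02699782,
        0.99632486, -0.01999468]), 'qd': array([ 0.00121932,  0.00025408,  0.00067595,  0.00044089,  0.00115378,
       -0.00046317,  0.00047422]), 'tau': array([ 6.51555320e-05, -5.63395786e+01,  1.22629635e+00, -1.93446547e+01,
        1.10010174e-02,  1.04035327e-02,  3.70789053e-06]), 'eef_pos': array([ 213.38091135, -613.30804979,  230.40503663]), 'tool_rot': array([-1.55754652,  1.56889213,  1.91882786]), 'force': array([-0.01890739, -0.00586324, -1.19589631]), 'torque': array([0.04264977, 0.01209904, 0.02111206]), 'width': 85.25088396005934}
scene {'fovy': 47.31317329679906, 'cx': 257.8695805577821, 'cy': 195.01805866484378, 'cam_to_world': array([[-9.05475554e-01,  2.65202654e-01, -3.31333026e-01,
         6.62775097e+01],
       [-4.23862736e-01, -6.04322787e-01,  6.74636457e-01,
         6.83360625e+02],
       [-2.13167182e-02,  7.
[... 327 characters left out ...]
,
       [-9.99943900e-01,  9.80304158e-03, -4.01208819e-03,
        -2.26900847e+02],
       [-2.72954418e-03,  1.27504835e-01,  9.91834193e-01,
         1.38555865e+03],
       [ 0.00000000e+00,  0.00000000e+00,  0.00000000e+00,
         1.00000000e+00]])}
wrist {'fovy': 71.85185726260073, 'cx': 257.47411107941764, 'cy': 189.47756282824542, 'T_tool_cam': array([[ 1.33311826e-04,  2.84389753e-01, -9.58708741e-01,
        -1.44162429e+02],
       [ 9.99999586e-01,  8.25577951e-04,  3.83951522e-04,
        -1.85589864e-01],
       [ 9.00680677e-04, -9.58708395e-01, -2.84389525e-01,
        -7.20435388e+01],
       [ 0.00000000e+00,  0.00000000e+00,  0.00000000e+00,
         1.00000000e+00]])}
```

View pics/scene0.png

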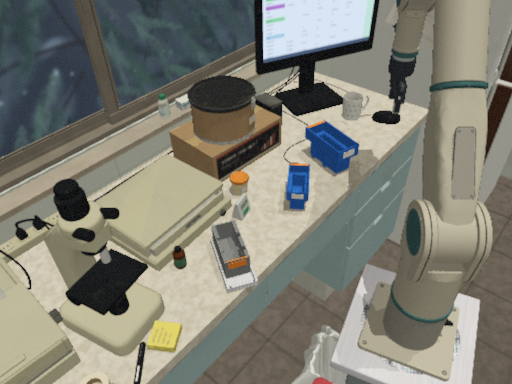

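View pics/top0.png

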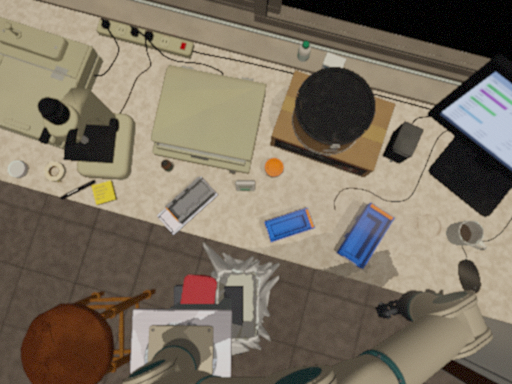

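View pics/wrist0.png

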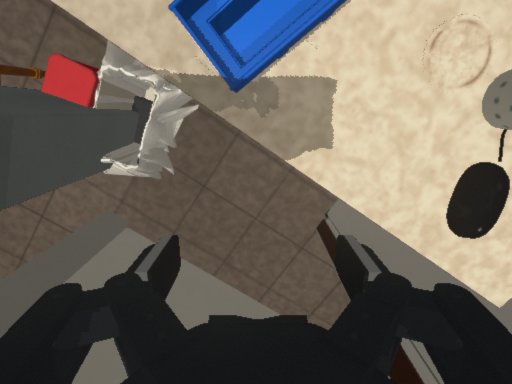

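The scene has two blue totes. In the top view they are at (289,225), the smaller, and (366,235), the larger. The orange end of the small one is on its right, near (310,217). The dock with the grey base tote is at (188,205). Next I'll check the sizes in a close crop and with the networks.

```bash
cat > h.py <<'E'
import numpy as np, cv2
from cell import ctrl
from scipy.spatial.transform import Rotation as R
def K(c): 
    f=192/np.tan(np.radians(c["fovy"]/2)); return f,c["cx"],c["cy"]
def pose(name,st=None):
    c=ctrl.calibration(name)
    if name!="wrist": return c,np.array(c["cam_to_world"])
    st=st or ctrl.read_state(); T=np.eye(4); T[:3,:3]=R.from_euler("xyz",st["tool_rot"]).as_matrix(); T[:3,3]=st["eef_pos"]
    return c,T@np.array(c["T_tool_cam"])
def px2w(name,uv,z,st=None):
    c,T=pose(name,st); f,cx,cy=K(c)
    d=T[:3,:3]@np.array([(uv[0]-cx)/f,-(uv[1]-cy)/f,-1]); o=T[:3,3]
    return o+d*(z-o[2])/d[2]
def w2px(name,p,st=None):
    c,T=pose(name,st); f,cx,cy=K(c)
    q=T[:3,:3].T@(np.asarray(p,float)-T[:3,3]); return np.array([cx+f*q[0]/-q[2],cy-f*q[1]/-q[2]])
E
python3 - <<'E'
from h import *
np.set_printoptions(precision=1,suppress=True)
im=cv2.imread("pics/top0.png")
cv2.imwrite("pics/top0_dock.png",cv2.resize(im[165:245,150:330],None,fx=4.4,fy=4.4,interpolation=cv2.INTER_CUBIC))
im=cv2.imread("pics/scene0.png")
cv2.imwrite("pics/scene0_c.png",cv2.resize(im[110:295,200:370],None,fx=3.2,fy=3.2,interpolation=cv2.INTER_CUBIC))
for n in ["tote_center","tote_band","dock","dock_mouth","dock_end","cup","amber_bottle","timer"]:
    for cam in ("top","scene"):
        for d in ctrl.spot_in(n,cam): print(n,cam,np.array(d["centre"]),round(d["conf"],2),w2px(cam,d["centre"]))
print(ctrl.read_state()["clock"])
E
```

```text
tote_center top [ 394.8 -590.8   67.6] 0.93 [368.3 234.7]
tote_center top [ 425.2 -345.1   51.2] 0.64 [289.6 224.7]
tote_center scene [ 390.2 -562.3   73.4] 0.87 [330.5 144.8]
tote_center scene [ 430.5 -365.5   50.8] 0.75 [299.1 179.6]
tote_band top [ 427.7 -345.3   51.5] 0.94 [289.7 223.9]
tote_band top [ 393.4 -585.9   69.3] 0.81 [366.9 235.1]
tote_band scene [ 392.8 -561.8   74.8] 0.93 [329.8 144.3]
tote_band scene [ 428.4 -360.3   54.9] 0.9 [299.2 179.7]
dock top [488.7  -9.6  10.1] 0.59 [187.2 205.3]
dock scene [488.5  10.5  19.8] 0.62 [230.  261.9]
dock scene [ 428.7 -360.5   54. ] 0.57 [299.1 179.9]
dock_mouth top [486.5  -9.2   9.2] 0.82 [187.1 206. ]
dock_mouth scene [489.7  10.4  19.3] 0.84 [229.6 261.9]
dock_end top [488.8 -10.    9.5] 0.85 [187.4 205.3]
dock_end top [ 424.5 -342.5   50.4] 0.71 [288.8 224.9]
dock_end top [ 607.4 -290.6   60.6] 0.33 [272.9 167.9]
dock_end scene [490.7   5.7  15. ] 0.73 [230.2 261.6]
cup top [ 610.  -293.2   57.1] 0.75 [273.7 167.3]
cup top [ 426.3 -344.6   51.3] 0.36 [289.5 224.3]
cup scene [ 605.9 -279.3   57.5] 0.75 [238.9 179.7]
amber_bottle top [609.4  52.1  55.8] 0.4 [167.1 166.5]
amber_bottle scene [613.   72.9  46.5] 0.55 [178.2 257.3]
amber_bottle scene [487.3  10.9  19.9] 0.18 [230.3 262.1]
timer top [ 552.  -204.5   43.4] 0.77 [246.1 185.4]
0.95
```

View pics/top0_dock.png

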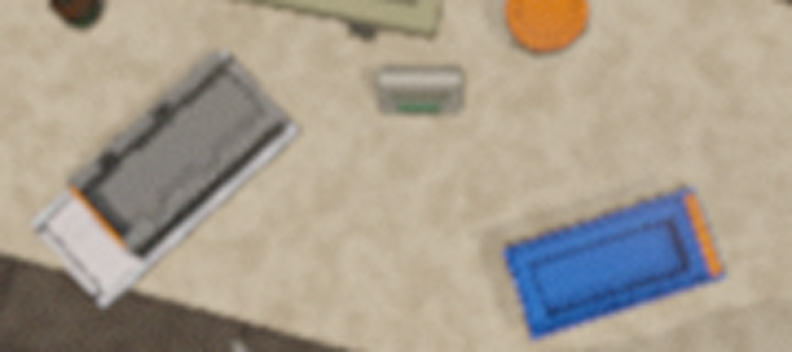

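View pics/scene0_c.png

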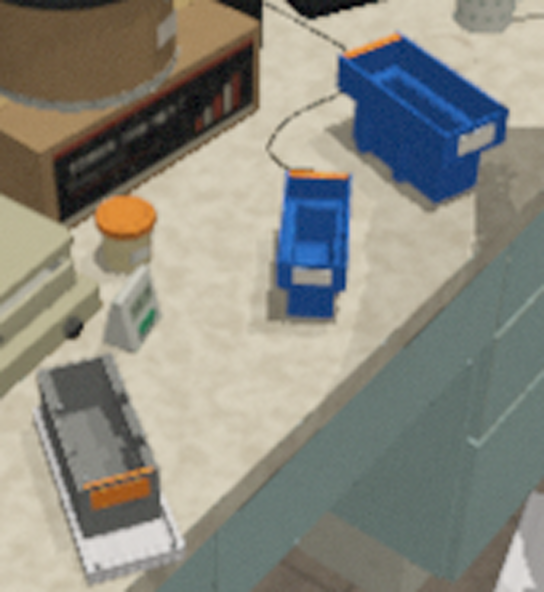

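Run:
```python
from h import *
np.set_printoptions(precision=1,suppress=True)
def P(u,v,z): return px2w("top",(150+u/4.4,165+v/4.4),z)
def rep(name,cs):
    cs=np.array(cs); print(name,cs[:,:2].tolist()); m=cs.mean(0); print(" mean",m)
    for i in range(4):
        d=cs[(i+1)%4]-cs[i]; print("  edge",np.linalg.norm(d[:2]).round(1),np.degrees(np.arctan2(d[1],d[0])).round(1))
rep("small",[P(505,248,84),P(692,188,84),P(722,273,84),P(532,338,84)])
rep("base",[P(215,52,72),P(298,128,72),P(130,255,72),P(68,190,72)])
rep("big",[px2w("top",p,100) for p in [(338,253),(368,204),(394,213),(364,266)]])
print(R.from_euler("xyz",ctrl.read_state()["tool_rot"]).as_matrix())
```

```text
small [[432.37599560442754, -264.6820108724349], [476.4679335083631, -397.4463783024179], [416.2039741909194, -418.23968308975236], [369.07755483193, -284.0813379241947]]
 mean [ 423.5 -341.1   84. ]
  edge 139.9 -71.6
  edge 63.8 -161.0
  edge 142.2 109.4
  edge 66.2 17.0
base [[573.6129635714326, -53.82211393789089], [518.526974507528, -115.18013578082626], [425.6011845789269, 3.1321204331978265], [471.90471082670274, 49.204159055315614]]
 mean [497.4 -29.2  72. ]
  edge 82.5 -131.9
  edge 150.4 128.1
  edge 65.3 44.9
  edge 144.8 -45.4
big [[336.7560831620379, -488.0452866876117], [488.1553621539671, -583.2565684538184], [460.97980653971035, -662.6971874842416], [298.39216539765215, -566.3117386532415]]
 mean [ 396.1 -575.1  100. ]
  edge 178.8 -32.2
  edge 84.0 -108.9
  edge 189.0 149.3
  edge 87.2 63.9
[[ 0.   0.3 -0.9]
 [ 0.  -0.9 -0.3]
 [-1.  -0.  -0. ]]
```

The small tote's rim measures about 141 x 65 mm at z = 84, against a nominal 144 x 68. The other tote comes out at about 184 x 86, so it is the big look-alike. The choice is the tote at top (289,225), scene (299,180), and the scene crop confirms it. Candidates rejected:
- Big blue tote at top (366,235)
- Grey base tote at top (188,205)

Next I'll hover over the small tote with the jaws across its width.

>>> arm_command(
  series=[
    [1,1.3,2.07,0,0,0,-6],
    [1,1.3,2.07,0,0,0,-6],
    [1,1.3,2.07,0,0,0,-6],
    [1,1.3,2.07,0,0,0,-6],
    [1,1.3,2.07,0,0,0,-6],
    [1,1.3,2.07,0,0,0,-6],
    [1,1.3,2.07,0,0,0,-6],
    [1,1.3,2.07,0,0,0,-6],
    [1,1.3,2.07,0,0,0,-6],
    [1,1.3,2.07,0,0,0,-6],
    [1,1.3,2.07,0,0,0,-6],
    [1,1.3,2.07,0,0,0,-6],
    [1,1.3,2.07,0,0,0,-6],
    [1,1.3,2.07,0,0,0,-6],
    [1,1.3,2.07,0,0,0,-6],
    [1,0,0,0,0,0,0],
    [1,0,0,0,0,0,0],
    [1,0,0,0,0,0,0],
  ],
)

```text
clock: 2.45
eef_pos: [408.5, -303.9, 231.5]
tool_rot: [2.864, 1.57, -1.513]
force: [0.1, -0.8, -0.3]
width: 85.4
```

Run:
```python
from h import *
np.set_printoptions(precision=3,suppress=True)
st=ctrl.read_state(); im=ctrl.get_image("wrist"); cv2.imwrite("pics/w1.png",im)
print(st["clock"],st["eef_pos"],R.from_euler("xyz",st["tool_rot"]).as_matrix(),st["qpos"],st["force"])
import pickle; pickle.dump(st,open("w1.pkl","wb"))
```

```text
2.45 [ 408.452 -303.858  231.483] [[ 0.    -0.944 -0.33 ]
 [-0.001 -0.33   0.944]
 [-1.     0.    -0.001]] [ 0.25   0.465  0.483  1.915 -0.286  0.829 -1.922] [ 0.135 -0.847 -0.276]
```

View pics/w1.png

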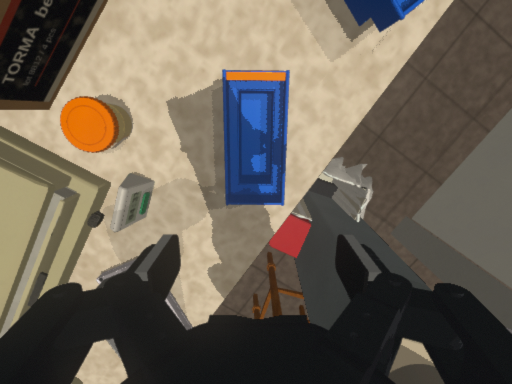

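```bash
cat > quad.py <<'E'
from h import *
def edge_line(pts):
    vx,vy,x0,y0=cv2.fitLine(np.float32(pts),cv2.DIST_HUBER,0,0.01,0.01).ravel(); return np.array([vx,vy,x0,y0])
def fitquad(mask):
    """largest contour -> 4 corner hull quad refined by line fits"""
    cs,_=cv2.findContours(mask,cv2.RETR_EXTERNAL,cv2.CHAIN_APPROX_NONE); c=max(cs,key=cv2.contourArea)
    h=cv2.convexHull(c)
    for e in np.linspace(2,30,60):
        q=cv2.approxPolyDP(h,e,True)[:,0]
        if len(q)<=4: break
    pts=h[:,0].astype(float); pts=c[:,0].astype(float); lines=[]
    for i in range(4):
        a,b=q[i].astype(float),q[(i+1)%4].astype(float); L=np.linalg.norm(b-a); d=(b-a)/L; n=np.array([-d[1],d[0]])
        t=(pts-a)@d; s=(pts-a)@n; m=(t>0.1*L)&(t<0.9*L)&(abs(s)<3); lines.append(edge_line(pts[m]))
    out=[]
    for i in range(4):
        l1,l2=lines[i-1],lines[i]; A=np.array([[l1[0],-l2[0]],[l1[1],-l2[1]]]); t=np.linalg.solve(A,[l2[2]-l1[2],l2[3]-l1[3]])
        out.append(l1[2:]+t[0]*l1[:2])
    return np.array(out),c
E
python3 - <<'E'
from quad import *
import pickle
np.set_printoptions(precision=2,suppress=True)
st=pickle.load(open("w1.pkl","rb")); im=cv2.imread("pics/w1.png")
hsv=cv2.cvtColor(im,cv2.COLOR_BGR2HSV)
m=cv2.inRange(hsv,(100,120,30),(130,255,255))|cv2.inRange(hsv,(5,150,120),(25,255,255))
roi=np.zeros_like(m); roi[60:215,212:296]=255; m&=roi
q,c=fitquad(m); print(q)
W=np.array([px2w("wrist",p,84,st) for p in q]); print(W, W.mean(0))
for i in range(4):
    d=W[(i+1)%4]-W[i]; print(np.linalg.norm(d).round(1),np.degrees(np.arctan2(d[1],d[0])).round(1))
cv2.polylines(im,[q.round().astype(int)],True,(0,255,0),1); cv2.imwrite("pics/w1q.png",cv2.resize(im[50:220,200:310],None,fx=3.4,fy=3.4))
E
```

```text
[[222.55  71.72]
 [288.29  72.41]
 [282.47 204.19]
 [226.19 202.58]]
[[ 477.93 -396.46   84.  ]
 [ 414.71 -417.78   84.  ]
 [ 370.06 -283.1    84.  ]
 [ 432.7  -263.4    84.  ]] [ 423.85 -340.18   84.  ]
66.7 -161.4
141.9 108.3
65.7 17.5
140.5 -71.2
```

View pics/w1q.png

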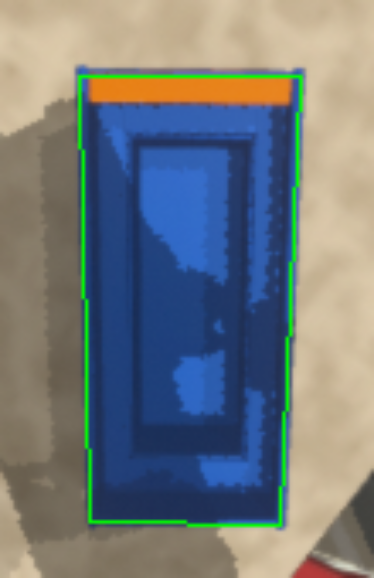

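The fitted rim is 142 x 66 mm, centred at (424,-340) with heading -71.4° and its orange end at the top of the image, near (256,76). Now I'll line up over it, descend and grip.

>>> arm_command(
  series=[
    [1,0.5,-1.2,0,0,0,-0.3],
    [1,0.5,-1.2,-0.5,0,0,-0.3],
    [1,0.5,-1.25,-1.5,0,0,-0.2],
    [1,0,0,-2.0,0,0,0],
    [1,0,0,-2.0,0,0,0],
    [1,0,0,-2.0,0,0,0],
    [1,0,0,-2.0,0,0,0],
    [1,0,0,-2.0,0,0,0],
    [1,0,0,-1.5,0,0,0],
    [1,0,0,-1.5,0,0,0],
    [1,0,0,-1.5,0,0,0],
    [1,0,0,-1.0,0,0,0],
    [1,0,0,-0.5,0,0,0],
    [1,0,0,0,0,0,0],
    [1,0,0,0,0,0,0],
    [1,0,0,0,0,0,0],
  ],
)

```text
clock: 3.83
eef_pos: [423.9, -340.6, 52.0]
tool_rot: [-2.654, 1.569, -0.763]
force: [0.3, -0.3, 0.1]
width: 85.6
```

Run:
```python
from h import *
np.set_printoptions(precision=3,suppress=True)
st=ctrl.read_state(); im=ctrl.get_image("wrist"); cv2.imwrite("pics/w2.png",im)
print(st["clock"],st["eef_pos"],R.from_euler("xyz",st["tool_rot"]).as_matrix(),st["force"])
```

```text
3.8333 [ 423.923 -340.589   51.967] [[ 0.001 -0.949 -0.315]
 [-0.001 -0.315  0.949]
 [-1.    -0.001 -0.001]] [ 0.271 -0.284  0.125]
```

View pics/w2.png

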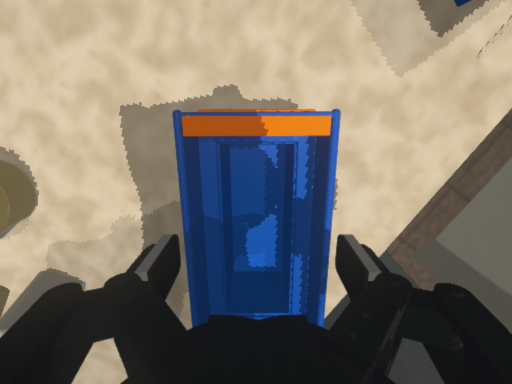

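The tote is centred between the pads: its edges are at columns 175 and 340, and the jaws' middle is at 257. Closing the gripper.

>>> arm_command(
  series=[
    [0.6,0,0,0,0,0,0],
    [0.6,0,0,0,0,0,0],
    [0.6,0,0,0,0,0,0],
    [0.6,0,0,0,0,0,0],
    [0.6,0,0,0,0,0,0],
    [0.6,0,0,0,0,0,0],
    [0.6,0,0,0,0,0,0],
    [0.6,0,0,0,0,0,0],
  ],
)

```text
clock: 4.55
eef_pos: [424.1, -340.1, 52.3]
tool_rot: [-2.385, 1.569, -0.494]
force: [-0.2, 0.9, 5.7]
width: 67.0
```

Run:
```python
from h import *
np.set_printoptions(precision=3,suppress=True)
st=ctrl.read_state(); im=ctrl.get_image("wrist"); cv2.imwrite("pics/w3.png",im)
print(st["clock"],st["eef_pos"],R.from_euler("xyz",st["tool_rot"]).as_matrix(),st["force"],st["width"])
```

```text
4.55 [ 424.105 -340.12    52.301] [[ 0.001 -0.949 -0.316]
 [-0.001 -0.316  0.949]
 [-1.    -0.001 -0.001]] [-0.186  0.855  5.664] 66.97474862314566
```

View pics/w3.png

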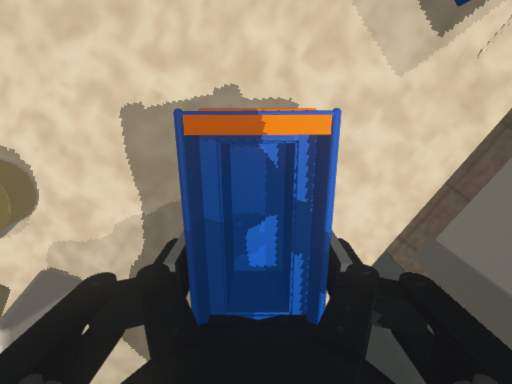

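>>> arm_command(
  series=[
    [0.6,0,0,0.3,0,0,0],
    [0.6,0,0,0.7,0,0,0],
    [0.6,0,0,1.2,0,0,0],
    [0.6,0,0,1.6,0,0,0],
    [0.6,0,0,1.6,0,0,0],
    [0.6,0,0,1.6,0,0,0],
    [0.6,0,0,1.6,0,0,0],
    [0.6,0,0,1.6,0,0,0],
    [0.6,0,0,1.6,0,0,0],
    [0.6,0,0,1.6,0,0,0],
    [0.6,0,0,1.6,0,0,0],
    [0.6,0,0,1.6,0,0,0],
    [0.6,0,0,1.4,0,0,3],
    [0.6,0.3,0.4,0.8,0,0,6],
    [0.6,0.6,0.7,0.2,0,0,6.5],
    [0.6,0.6,0.8,0,0,0,6.5],
    [0.6,0.6,0.8,0,0,0,6.5],
    [0.6,0.6,0.8,0,0,0,6.5],
    [0.6,0.6,0.8,0,0,0,6.5],
    [0.6,0.6,0.8,0,0,0,6.5],
  ],
)

```text
clock: 6.27
eef_pos: [462.2, -288.2, 241.4]
tool_rot: [0.186, 1.57, 2.921]
force: [0.6, -0.4, -3.1]
width: 66.8
```

>>> arm_command(
  series=[
    [0.6,0.5,0.6,0,0,0,6.5],
    [0.6,0.5,0.6,0,0,0,6.5],
    [0.6,0.5,0.6,0,0,0,6.5],
    [0.6,0.5,0.6,0,0,0,6.5],
    [0.6,0.5,0.6,0,0,0,6.5],
    [0.6,0.5,0.6,0,0,0,6.5],
    [0.6,0.5,0.6,0,0,0,6.5],
    [0.6,0.5,0.6,0,0,0,6.5],
    [0.6,0.5,0.6,0,0,0,6.5],
    [0.6,0.5,0.6,0,0,0,6.5],
    [0.6,0.5,0.6,0,0,0,6.5],
    [0.6,0.5,0.6,0,0,0,6.5],
    [0.6,0.5,0.6,0,0,0,6.5],
    [0.6,0.5,0.6,0,0,0,6.5],
    [0.6,0.5,0.6,0,0,0,6.5],
    [0.6,0.5,0.6,0,0,0,6.5],
    [0.6,0.5,0.6,0,0,0,6.5],
    [0.6,0.5,0.6,0,0,0,6.5],
    [0.6,0.5,0.6,0,0,0,6.5],
    [0.6,0.5,0.6,0,0,0,6.5],
  ],
)

```text
clock: 7.93
eef_pos: [561.9, -169.0, 241.2]
tool_rot: [-1.389, 1.569, -2.669]
force: [0.3, 0.5, -3.1]
width: 66.8
```

>>> arm_command(
  series=[
    [0.6,0.6,0.8,0,0,0,6.5],
    [0.6,0.6,0.8,0,0,0,6.5],
    [0.6,0.6,0.8,0,0,0,6.5],
    [0.6,0.6,0.8,0,0,0,5],
    [0.6,0,0,0,0,0,0],
    [0.6,0,0,0,0,0,0],
    [0.6,0,0,0,0,0,0],
    [0.6,0,0,0,0,0,0],
  ],
)

```text
clock: 8.6
eef_pos: [585.8, -138.1, 241.2]
tool_rot: [-1.482, 1.569, -2.342]
force: [-0.4, 0.0, -3.2]
width: 66.8
```

Run:
```python
from h import *
import pickle
np.set_printoptions(precision=3,suppress=True)
st=ctrl.read_state(); im=ctrl.get_image("wrist"); cv2.imwrite("pics/w4.png",im)
pickle.dump(st,open("w4.pkl","wb"))
print(st["clock"],st["eef_pos"],R.from_euler("xyz",st["tool_rot"]).as_matrix(),st["force"],st["width"],st["qpos"])
```

```text
8.6 [ 585.844 -138.067  241.173] [[-0.001  0.758  0.652]
 [-0.001  0.652 -0.758]
 [-1.    -0.002  0.   ]] [-0.395  0.011 -3.174] 66.80968508433749 [ 0.485  0.585 -0.485  1.636  0.313  0.999  0.609]
```

View pics/w4.png

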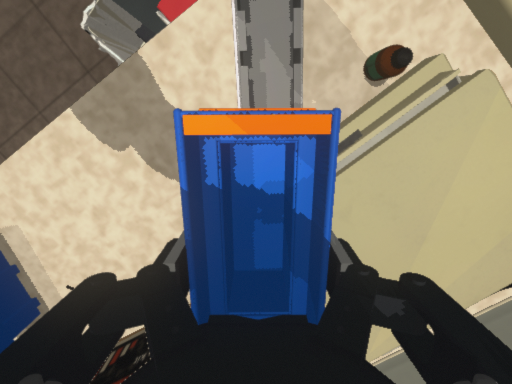

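>>> arm_command(
  series=[
    [0.6,0.5,-0.6,0.8,0,0,0],
    [0.6,0.6,-0.7,1,0,0,0],
    [0.6,0.6,-0.7,1,0,0,0],
    [0.6,0.6,-0.7,1,0,0,0],
    [0.6,0.5,-0.5,0.8,0,0,0],
    [0.6,0.2,-0.3,0.4,0,0,0],
    [0.6,0,0,0,0,0,0],
    [0.6,0,0,0,0,0,0],
    [0.6,0,0,0,0,0,0],
    [0.6,0,0,0,0,0,0],
  ],
)

```text
clock: 9.48
eef_pos: [615.9, -171.4, 290.7]
tool_rot: [-2.559, 1.569, 2.867]
force: [0.1, 0.1, -2.6]
width: 66.9
```

Run:
```python
from h import *
import pickle
np.set_printoptions(precision=3,suppress=True)
st=ctrl.read_state(); im=ctrl.get_image("wrist"); cv2.imwrite("pics/w5.png",im)
pickle.dump(st,open("w5.pkl","wb"))
print(st["clock"],st["eef_pos"],R.from_euler("xyz",st["tool_rot"]).as_matrix(),st["force"],st["width"])
im4=cv2.imread("pics/w4.png")
cv2.imwrite("pics/w4c.png",cv2.resize(im4[0:112,200:340],None,fx=5,fy=5,interpolation=cv2.INTER_CUBIC))
cv2.imwrite("pics/w5c.png",cv2.resize(im[0:118,200:340],None,fx=5,fy=5,interpolation=cv2.INTER_CUBIC))
```

```text
9.4833 [ 615.882 -171.401  290.663] [[-0.002  0.756  0.655]
 [ 0.     0.655 -0.756]
 [-1.    -0.001 -0.001]] [ 0.075  0.086 -2.629] 66.88603562047844
```

View pics/w4c.png

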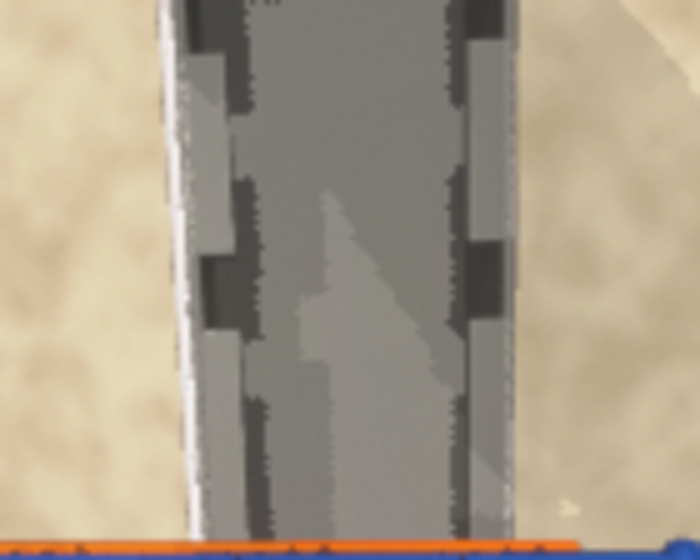

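View pics/w5c.png

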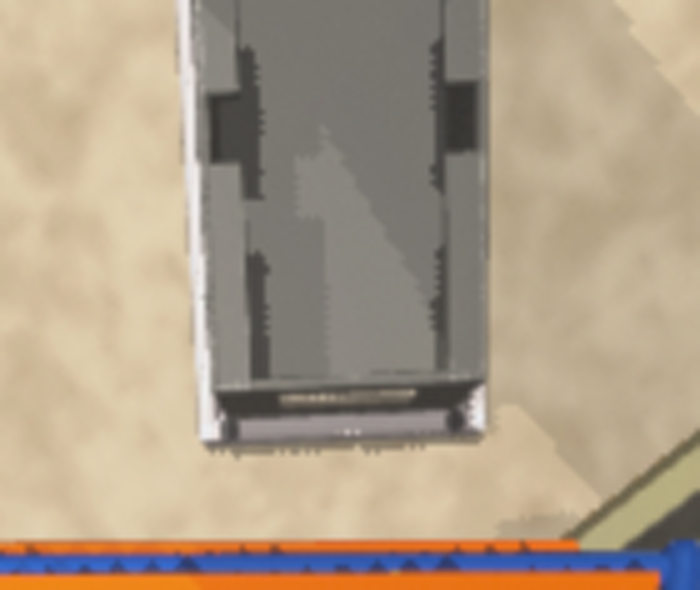

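Run:
```python
from h import *
import pickle
np.set_printoptions(precision=2,suppress=True)
def run(tag,P,TC=True):
    st=pickle.load(open(tag+".pkl","rb")); Rm=R.from_euler("xyz",st["tool_rot"]).as_matrix()
    tx=-Rm[:,2]; ty=Rm[:,1]   # approx tote x ; lateral
    print(tag,"tool heading",np.degrees(np.arctan2(tx[1],tx[0])))
    for k,(u,v) in P.items():
        w=px2w("wrist",(200+u/5-0.4,v/5-0.4),72,st)
        d=w-st["eef_pos"]; print(k.ljust(8),w[:2],"ahead %.1f lat %.1f"%(d@tx,d@ty))
run("w4",dict(L1=(226,55),L2=(234,250),L3=(240,330),R1=(467,42),R2=(469,240),R3=(470,318),sLn=(220,328),sLf=(220,255),sRn=(486,318),sRf=(486,240),s38Ln=(205,52),s38Rn=(486,38),LO1=(190,55),RO1=(504,38),LO2=(203,328),RO2=(504,318)))
run("w5",dict(L1=(238,92),L2=(243,162),L3=(247,380),R1=(445,82),R2=(445,152),R3=(442,380),sLn=(225,162),sLf=(225,93),sRn=(460,152),sRf=(460,80),endL=(215,384),endR=(485,380),LO=(210,128),RO=(475,116)))
```

```text
w4 tool heading 130.7227219717977
L1       [463.91 -16.91] ahead 171.4 lat -13.1
L2       [488.38 -43.52] ahead 135.3 lat -11.9
L3       [499.4  -54.64] ahead 119.6 lat -10.8
R1       [499.9   17.05] ahead 173.7 lat 36.3
R2       [525.08  -9.46] ahead 137.1 lat 38.1
R3       [535.57 -20.44] ahead 122.0 lat 38.9
sLn      [495.86 -57.16] ahead 120.0 lat -15.1
sLf      [486.73 -46.2 ] ahead 134.3 lat -14.9
sRn      [538.19 -18.19] ahead 122.0 lat 42.4
sRf      [527.82  -7.1 ] ahead 137.1 lat 41.7
s38Ln    [460.3  -19.31] ahead 171.9 lat -17.4
s38Rn    [502.37  20.1 ] ahead 174.4 lat 40.2
LO1      [458.3  -21.73] ahead 171.4 lat -20.5
RO1      [505.16  22.5 ] ahead 174.4 lat 43.9
LO2      [493.07 -59.56] ahead 120.0 lat -18.8
RO2      [541.14 -15.65] ahead 122.0 lat 46.2
w5 tool heading 130.91209886424153
L1       [488.76 -43.87] ahead 179.3 lat -12.4
L2       [499.29 -54.44] ahead 164.4 lat -11.3
L3       [531.74 -91.16] ahead 115.4 lat -10.8
R1       [524.87  -9.87] ahead 181.4 lat 37.2
R2       [534.94 -20.76] ahead 166.5 lat 37.7
R3       [569.12 -58.83] ahead 115.4 lat 38.6
sLn      [495.98 -57.3 ] ahead 164.4 lat -15.7
sLf      [486.54 -46.07] ahead 179.1 lat -15.5
sRn      [537.69 -18.38] ahead 166.5 lat 41.3
sRf      [527.3   -7.22] ahead 181.8 lat 40.8
endL     [526.21 -97.18] ahead 114.5 lat -19.0
endR     [577.36 -51.7 ] ahead 115.4 lat 49.5
LO       [488.56 -54.1 ] ahead 171.7 lat -19.2
RO       [535.19 -10.4 ] ahead 174.2 lat 44.7
```

Both views agree on the base tote, whose slot edges appear in the w4 crop at (200–235, 255–328) and (470–503, 240–318). The flange gap reads 49.5 mm, the slots 14.5 mm and the slot spacing 52 mm, all as stated. Its centre is about (502.5,-22), with heading about 132.5°. Next I'll move above it, turn 1.6° more and go down to just above the flanges.

>>> arm_command(
  series=[
    [0.6,-0.6,0.8,-0.5,0,0,0.2],
    [0.6,-1.1,1.5,-1.0,0,0,0.2],
    [0.6,-1.2,1.5,-1.0,0,0,0.2],
    [0.6,-1.2,1.6,-1.0,0,0,0.2],
    [0.6,-1.2,1.6,-1.0,0,0,0.2],
    [0.6,-1.2,1.6,-1.0,0,0,0.2],
    [0.6,-1.2,1.6,-1.0,0,0,0.2],
    [0.6,-1.2,1.6,-1.0,0,0,0.2],
    [0.6,-1.1,1.5,-1.0,0,0,0],
    [0.6,-0.8,1.0,-1.0,0,0,0],
    [0.6,-0.54,0.64,-1.0,0,0,0],
    [0.6,0,0,-1.0,0,0,0],
    [0.6,0,0,-1.0,0,0,0],
    [0.6,0,0,-1.0,0,0,0],
    [0.6,0,0,-0.8,0,0,0],
    [0.6,0,0,-0.5,0,0,0],
    [0.6,0,0,-0.4,0,0,0],
    [0.6,0,0,0,0,0,0],
    [0.6,0,0,0,0,0,0],
    [0.6,0,0,0,0,0,0],
  ],
)

```text
clock: 11.2
eef_pos: [503.6, -22.5, 139.6]
tool_rot: [0.929, 1.57, 0.1]
force: [-0.6, 0.3, -2.5]
width: 66.9
```

```bash
cat > rs.py <<'E'
from h import *
np.set_printoptions(precision=2,suppress=True)
def show():
    st=ctrl.read_state(); Rm=R.from_euler("xyz",st["tool_rot"]).as_matrix()
    h=np.radians(132.5); u=np.array([np.cos(h),np.sin(h)]); n=np.array([u[1],-u[0]]); d=st["eef_pos"][:2]-[502.5,-22.0]
    print("t",st["clock"],"pos",st["eef_pos"],"head %.2f"%np.degrees(np.arctan2(-Rm[1,2],-Rm[0,2])),"xaxis",Rm[:,0],"F",st["force"],"T",st["torque"],"w %.1f"%st["width"],"dx %.2f dlat %.2f Fu %.1f Fn %.1f"%(d@u,d@n,st["force"][:2]@u,st["force"][:2]@n))
    return st
E
python3 - <<'E'
from rs import *
show()
for n in ("scene","top","wrist"):
    im=ctrl.get_image(n); cv2.imwrite(f"pics/{n}6.png",im)
im=cv2.imread("pics/scene6.png"); cv2.imwrite("pics/scene6c.png",cv2.resize(im[160:300,150:310],None,fx=4,fy=4,interpolation=cv2.INTER_CUBIC))
E
```

```text
t 11.2 pos [503.61 -22.52 139.62] head 132.48 xaxis [ 0.  0. -1.] F [-0.58  0.32 -2.45] T [-0.01 -0.06 -0.  ] w 66.9 dx -1.13 dlat 0.47 Fu 0.6 Fn -0.2
```

View pics/scene6c.png

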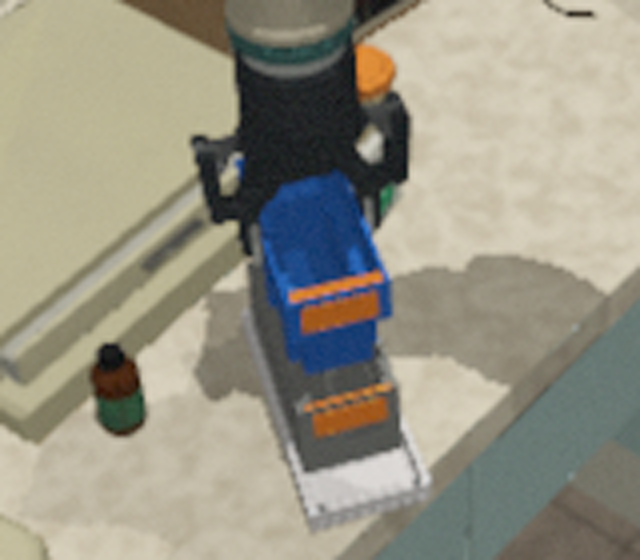

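View pics/wrist6.png

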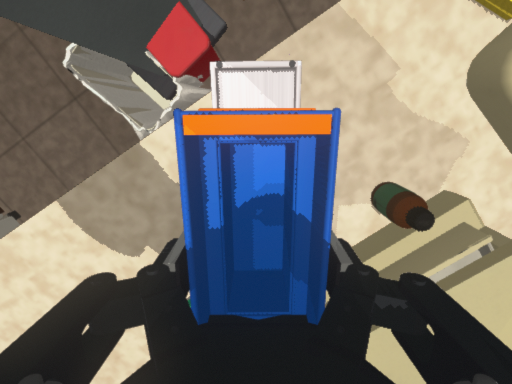

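The orange ends face the same way and the tote is over the base. I'll correct about 1 mm and feel downwards.

>>> arm_command(
  series=[
    [0.6,-0.1,0.05,-0.3,0,0,0],
    [0.6,0,0,-0.3,0,0,0],
    [0.6,0,0,-0.3,0,0,0],
    [0.6,0,0,-0.2,0,0,0],
    [0.6,0,0,-0.1,0,0,0],
    [0.6,0,0,-0.1,0,0,0],
    [0.6,0,0,0,0,0,0],
    [0.6,0,0,0,0,0,0],
  ],
)

```text
clock: 12.02
eef_pos: [502.2, -22.0, 126.3]
tool_rot: [2.637, 1.571, 1.808]
force: [0.2, 0.2, -2.1]
width: 66.9
```

```bash
python3 -c "
from rs import *
show()"
```

```text
t 12.0167 pos [502.24 -21.97 126.3 ] head 132.48 xaxis [-0.  0. -1.] F [ 0.21  0.19 -2.12] T [-0.06 -0.04  0.03] w 66.9 dx 0.19 dlat -0.17 Fu -0.0 Fn 0.3
```

>>> arm_command(
  series=[
    [0.6,0,0,-0.1,0,0,0],
    [0.6,0,0,-0.1,0,0,0],
    [0.6,0,0,-0.1,0,0,0],
    [0.6,0,0,-0.1,0,0,0],
    [0.6,0,0,0,0,0,0],
    [0.6,0,0,0,0,0,0],
  ],
)

```text
clock: 12.52
eef_pos: [502.5, -22.2, 122.3]
tool_rot: [0.664, 1.57, -0.165]
force: [0.9, -1.1, -4.4]
width: 66.8
```

```bash
python3 -c "
from rs import *
show()"
```

```text
t 12.5167 pos [502.55 -22.2  122.29] head 132.48 xaxis [ 0. -0. -1.] F [ 0.86 -1.06 -4.36] T [-0.23 -0.33  0.05] w 66.8 dx -0.18 dlat -0.10 Fu -1.4 Fn -0.1
```

>>> arm_command(
  series=[
    [0.6,0,0,-0.1,0,0,0],
    [0.6,0,0,-0.1,0,0,0],
    [0.6,0,0,0,0,0,0],
    [0.6,0,0,0,0,0,0],
  ],
)

```text
clock: 12.85
eef_pos: [502.5, -22.2, 120.3]
tool_rot: [0.64, 1.57, -0.19]
force: [1.8, -0.6, -4.0]
width: 66.8
```

```bash
python3 -c "
from rs import *
show()"
```

```text
t 12.85 pos [502.46 -22.17 120.26] head 132.48 xaxis [ 0. -0. -1.] F [ 1.81 -0.59 -4.  ] T [-0.41 -0.48  0.05] w 66.8 dx -0.10 dlat -0.14 Fu -1.7 Fn 0.9
```

Run:
```python
from rs import *
show()
im=ctrl.get_image("wrist"); cv2.imwrite("pics/w7.png",im)
s=ctrl.get_image("scene"); s=cv2.resize(s[190:270,190:270],None,fx=6,fy=6,interpolation=cv2.INTER_CUBIC)
cv2.imwrite("pics/s7.png",s)
```

```text
t 12.85 pos [502.46 -22.17 120.26] head 132.48 xaxis [ 0. -0. -1.] F [ 1.81 -0.59 -4.  ] T [-0.41 -0.48  0.05] w 66.8 dx -0.10 dlat -0.14 Fu -1.7 Fn 0.9
```

View pics/s7.png

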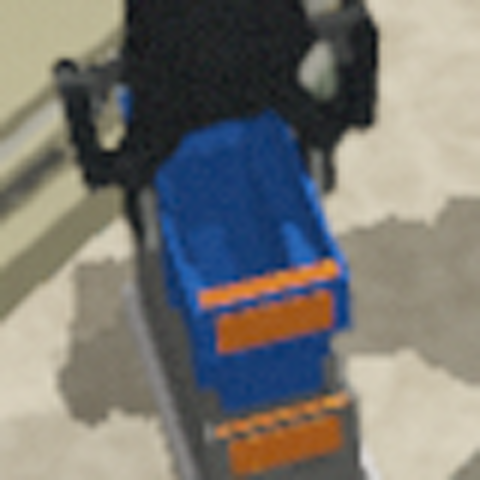

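View pics/w7.png

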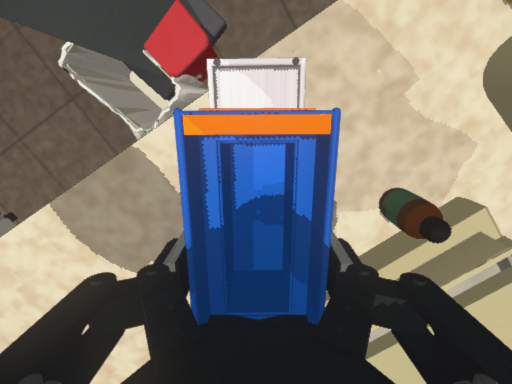

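>>> arm_command(
  series=[
    [0.6,0.03,-0.04,0,0,0,0],
    [0.6,0,0,-0.1,0,0,0],
    [0.6,0,0,-0.1,0,0,0],
    [0.6,0,0,0,0,0,0],
    [0.6,0,0,0,0,0,0],
  ],
)

```text
clock: 13.37
eef_pos: [502.4, -22.4, 118.2]
tool_rot: [-2.502, 1.571, 2.952]
force: [0.4, -0.8, -3.8]
width: 67.0
```

```bash
python3 -c "
from rs import *
show()"
```

```text
t 13.3667 pos [502.38 -22.41 118.19] head 132.48 xaxis [-0.  0. -1.] F [ 0.44 -0.75 -3.78] T [-0.33 -0.39  0.  ] w 67.0 dx -0.22 dlat -0.37 Fu -0.9 Fn -0.2
```

The tote is at z = 118 with no upward force, so the feet are going through the slots. Continuing gently.

>>> arm_command(
  series=[
    [0.6,0.02,-0.02,-0.1,0,0,0],
    [0.6,0,0,-0.2,0,0,0],
    [0.6,0,0,-0.2,0,0,0],
    [0.6,0,0,-0.2,0,0,0],
    [0.6,0,0,0,0,0,0],
    [0.6,0,0,0,0,0,0],
  ],
)

```text
clock: 13.87
eef_pos: [502.4, -22.6, 111.0]
tool_rot: [-2.407, 1.57, 3.047]
force: [0.5, -0.2, -4.0]
width: 67.1
```

```bash
python3 -c "
from rs import *
show()"
```

```text
t 13.8667 pos [502.41 -22.55 111.03] head 132.49 xaxis [-0.  0. -1.] F [ 0.46 -0.21 -4.04] T [-0.11 -0.05 -0.  ] w 67.1 dx -0.35 dlat -0.44 Fu -0.5 Fn 0.2
```

>>> arm_command(
  series=[
    [0.6,0,0,-0.2,0,0,0],
    [0.6,0,0,-0.2,0,0,0],
    [0.6,0,0,-0.2,0,0,0],
    [0.6,0,0,-0.2,0,0,0],
    [0.6,0,0,-0.2,0,0,0],
    [0.6,0,0,-0.2,0,0,0],
    [0.6,0,0,-0.2,0,0,0],
    [0.6,0,0,0,0,0,0],
  ],
)

```text
clock: 14.53
eef_pos: [502.4, -22.6, 96.9]
tool_rot: [-2.328, 1.57, 3.126]
force: [-0.2, 0.2, -3.7]
width: 66.9
```

```bash
python3 -c "
from rs import *
show()"
```

```text
t 14.5333 pos [502.45 -22.63  96.89] head 132.48 xaxis [-0.  0. -1.] F [-0.18  0.23 -3.66] T [-0.03 -0.01  0.02] w 66.9 dx -0.43 dlat -0.47 Fu 0.3 Fn 0.0
```

>>> arm_command(
  series=[
    [0.6,0,0,-0.2,0,0,0],
    [0.6,0,0,-0.2,0,0,0],
    [0.6,0,0,-0.2,0,0,0],
    [0.6,0,0,-0.2,0,0,0],
    [0.6,0,0,-0.2,0,0,0],
    [0.6,0,0,-0.2,0,0,0],
    [0.6,0,0,-0.2,0,0,0],
    [0.6,0,0,-0.2,0,0,0],
    [0.6,0,0,-0.2,0,0,0],
    [0.6,0,0,0,0,0,0],
    [0.6,0,0,0,0,0,0],
  ],
)

```text
clock: 15.45
eef_pos: [502.6, -22.6, 79.2]
tool_rot: [-2.393, 1.571, 3.061]
force: [0.6, -0.3, -2.3]
width: 66.8
```

```bash
python3 -c "
from rs import *
show()"
```

```text
t 15.45 pos [502.63 -22.57  79.2 ] head 132.49 xaxis [-0.  0. -1.] F [ 0.55 -0.28 -2.27] T [ 0.01  0.02 -0.05] w 66.8 dx -0.51 dlat -0.29 Fu -0.6 Fn 0.2
```

Now 1 mm steps until the rim takes load, expected near z = 74.

>>> arm_command(
  series=[
    [0.6,0,0,-0.1,0,0,0],
    [0.6,0,0,-0.1,0,0,0],
    [0.6,0,0,-0.1,0,0,0],
    [0.6,0,0,-0.1,0,0,0],
    [0.6,0,0,0,0,0,0],
    [0.6,0,0,0,0,0,0],
  ],
)

```text
clock: 15.95
eef_pos: [502.6, -22.6, 75.2]
tool_rot: [-2.374, 1.571, 3.08]
force: [-0.3, 0.1, -3.4]
width: 67.0
```

```bash
python3 -c "
from rs import *
show()"
```

```text
t 15.95 pos [502.65 -22.63  75.25] head 132.48 xaxis [-0.  0. -1.] F [-0.34  0.1  -3.37] T [-0.01 -0.   -0.03] w 67.0 dx -0.56 dlat -0.32 Fu 0.3 Fn -0.2
```

>>> arm_command(
  series=[
    [0.6,0,0,-0.05,0,0,0],
    [0.6,0,0,-0.05,0,0,0],
    [0.6,0,0,0,0,0,0],
    [0.6,0,0,0,0,0,0],
  ],
)

```text
clock: 16.28
eef_pos: [502.8, -22.6, 74.3]
tool_rot: [1.219, 1.571, 0.389]
force: [-0.3, 0.6, -3.0]
width: 67.2
```

>>> arm_command(
  series=[
    [0.6,0,0,-0.05,0,0,0],
    [0.6,0,0,-0.05,0,0,0],
    [0.6,0,0,0,0,0,0],
    [0.6,0,0,0,0,0,0],
  ],
)

```text
clock: 16.62
eef_pos: [502.8, -22.6, 74.3]
tool_rot: [-0.056, 1.57, -0.885]
force: [-0.8, 0.1, 7.7]
width: 67.0
```

```bash
python3 -c "
from rs import *
show()"
```

```text
t 16.6167 pos [502.78 -22.62  74.25] head 132.49 xaxis [ 0. -0. -1.] F [-0.76  0.11  7.7 ] T [-0.11  0.67  0.01] w 67.0 dx -0.65 dlat -0.21 Fu 0.6 Fn -0.5
```

The load came on at z = 74.3, which puts the tote centre at 64 mm: fully nested. I'll relax slightly, open and check before retreating.

>>> arm_command(
  series=[
    [0.6,0,0,0.05,0,0,0],
    [0.6,0,0,0,0,0,0],
    [0.85,0,0,0,0,0,0],
    [0.9,0,0,0,0,0,0],
    [1,0,0,0,0,0,0],
    [1,0,0,0,0,0,0],
    [1,0,0,0,0,0,0],
    [1,0,0,0,0,0,0],
    [1,0,0,0,0,0,0],
    [1,0,0,0,0,0,0],
  ],
)

```text
clock: 17.45
eef_pos: [502.7, -22.6, 73.8]
tool_rot: [2.411, 1.571, 1.581]
force: [1.3, -0.3, 0.1]
width: 85.3
```

Run:
```python
from rs import *
show()
im=ctrl.get_image("wrist"); cv2.imwrite("pics/w8.png",im)
```

```text
t 17.45 pos [502.72 -22.57  73.8 ] head 132.48 xaxis [-0.  0. -1.] F [ 1.33 -0.33  0.08] T [-0.02  0.03 -0.  ] w 85.3 dx -0.57 dlat -0.22 Fu -1.1 Fn 0.8
```

View pics/w8.png

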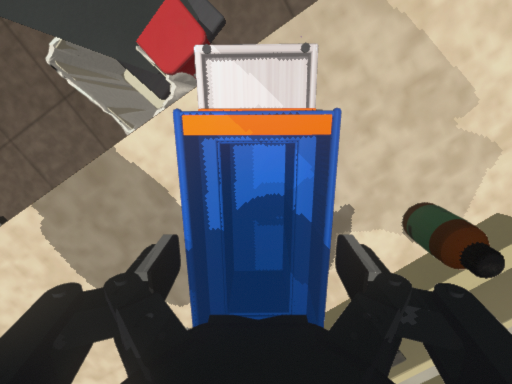

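The pads are open and clear on both sides (left pad at column 180, tote edge at 185; right side likewise), and the tote has not moved. Retreating straight up.

>>> arm_command(
  series=[
    [1,0,0,0.3,0,0,0],
    [1,0,0,0.6,0,0,0],
    [1,0,0,1,0,0,0],
    [1,0,0,1.5,0,0,0],
    [1,0,0,1.8,0,0,0],
    [1,0,0,1.8,0,0,0],
    [1,0,0,1.8,0,0,0],
    [1,0,0,1.8,0,0,0],
    [1,0,0,1.8,0,0,0],
    [1,0.5,-0.6,1.5,0,0,0],
    [1,0.8,-0.8,1.0,0,0,0],
    [1,0.8,-0.8,0.5,0,0,0],
    [1,0.4,-0.4,0.2,0,0,0],
    [1,0,0,0,0,0,0],
    [1,0,0,0,0,0,0],
    [1,0,0,0,0,0,0],
    [1,0,0,0,0,0,0],
    [1,0,0,0,0,0,0],
  ],
)

```text
clock: 19.0
eef_pos: [527.1, -48.1, 229.5]
tool_rot: [-2.524, 1.57, 2.931]
force: [0.0, -0.3, 0.1]
width: 85.4
```

Run:
```python
from rs import *
show()
for n in ("scene","wrist"):
    im=ctrl.get_image(n); cv2.imwrite(f"pics/{n}9.png",im)
im=cv2.imread("pics/scene9.png"); cv2.imwrite("pics/scene9c.png",cv2.resize(im[160:300,150:310],None,fx=4,fy=4,interpolation=cv2.INTER_CUBIC))
```

```text
t 19.0 pos [527.12 -48.07 229.49] head 132.54 xaxis [-0.  0. -1.] F [ 0.02 -0.3   0.06] T [-0.01  0.01 -0.01] w 85.4 dx -35.85 dlat 0.54 Fu -0.2 Fn -0.2
```

View pics/scene9c.png

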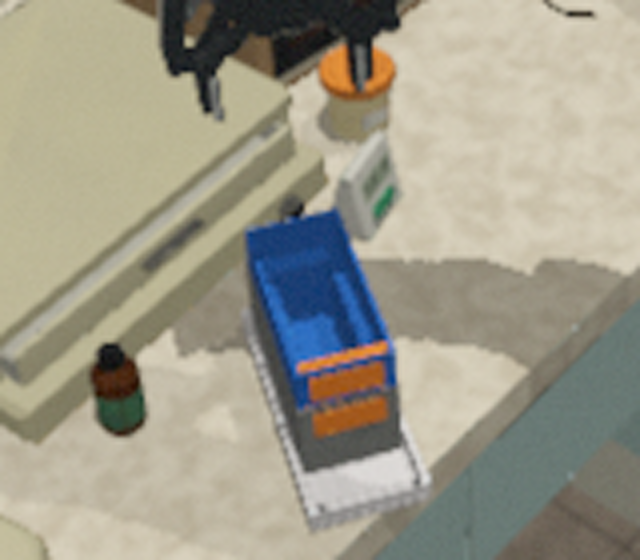

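View pics/wrist9.png

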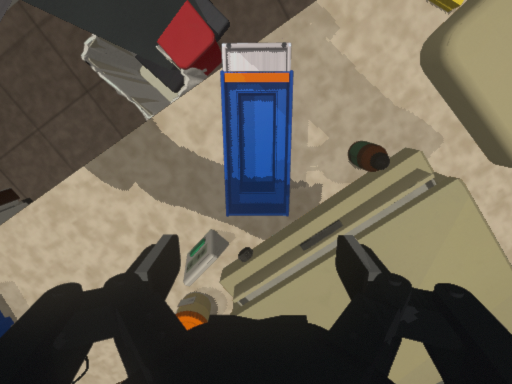

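The blue tote sits in the base with the rims meeting. The orange labels are one above the other, at crop (345,380) over (350,418). The cup, timer and bottle are undisturbed and the arm is clear, so I'm handing in.

```bash
python3 -c "
from cell import ctrl
print(ctrl.finish_job())"
```

```text
the job is handed in; nothing more can be done
None
```

The smaller blue tote is nested in the grey base tote, orange end over orange end. I handed the job in at about 19 s of the 72 s allowed.

- **What I did:** I gripped the tote across its rim band and turned it about 204°. The wrist camera measured the base tote's slots to find where to lower it. The feet went in on the first try with sideways force under 2 N, after about 0.8 mm of easing along the dock. I then lowered it until the rim took load and let go.
- **Seating:** The rim took up load with the tool at z = 74.3 mm. That puts the tote's centre at about 64 mm, the nested height. The largest upward force was about 10 N.
- **Last pictures:** The rims meet, the orange labels line up, and the cup, timer and bottle look undisturbed. The gripper was open and clear, with the force back to zero.
- **Disagreement:** Estimates of the dock's heading ranged from 132.4° to 133.6°, and I used 132.5°. No check failed. During the first few millimetres of insertion there was a small torque of about 0.6 N m, which the easing removed.

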